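# Release a locked-out bench drawer and run it home

## Task

The loaded drawer of the low wooden cabinet on the bench is locked open on its full-extension slides, and its bumper presses it on to the undercut lock. With a fingertip behind the lip of the steel release lever that sticks out through its front, draw the drawer out a touch and hold it there while you press the lever fully down, and slide the drawer gently and fully home, so that the lock drops in and the lever springs back up. Do not force the lever or the lock, keep what is in the drawer upright, and leave the things on the bench where they are.

Things in the scene. Friction and masses are not known exactly. Their poses are not given: they have to be found in the camera images.
- chest: Low dark wooden cabinet, 230 deep x 260 wide x 118 high, fixed to the bench; place and yaw vary. Origin at bench level under the middle of its front edge; x points into it (the way the drawer closes), y to the left, z up. Two open parts trays, 45 high, are fixed on its top, 115 or more behind its front edge.
- drawer_travel (a joint): Drawer travel, m: 0 = outer stop, 0.188 = home (inner stop). It rests on the lock at 0.008; a rubber bumper presses it there (4 N, rising to 6.5 N at 0) and springs it back if drawn out and let go. Above 0.003 the pawl's undercut toe is hooked under the lock rail and the lever gives only 1 mm; from 0 to 0.003 it is free. Running friction 2 to 4 N. The lock drops in from 0.1845 on.
- pull_edge (a point): Middle of the top edge of the wooden drawer front, 104 above the bench, 18 left of the cabinet's middle; moves with the drawer. Front: 260 wide, 18 thick, from 12 to 104 high. Drawer with load 2.5 to 4 kg, floor 30 and side walls 78 above the bench.
- lever_angle (a joint): Release lever, rad: 0 = up, 0.13 = fully pressed (pad 11 mm down). Spring at the pad: 5 N to start, 9 N fully pressed, then a rigid stop. The pawl clears the lock from 0.095 (8 mm down). Once the drawer has moved in past 0.008 the pawl rides on the lock rail and the lever stays down near 0.095 by itself; at home the pawl drops in and the lever springs up.
- lever_pad (a point): Top of the lever's flat steel pad, 78 above the bench at rest, midway between its upturned lip and the drawer front (19 to each). Pad 26 wide, 4 thick, out through a cut-out near the right end of the front, 110 right of the middle. The lip, at the pad's end towards the robot, is 4 thick and rises 10 above the pad: hook it to draw the drawer out. The front rises 26 above the pad: push there.
- lever: The release lever as a solid: steel pad with lip, long strip along the drawer's right side, pawl at its rear end. Origin on its level hinge axis, 87 behind and 24 below point lever_pad. More than 45 N bends it.
- keeper: Fixed steel lock rail inside the right slide, in which the pawl catches; its origin is that of the chest.
- tin: Closed screw tin standing in the drawer, 54 across, 58 high, 0.3 kg. Origin at the centre of its underside, z up.
- bitbox: Black plastic bit box lying flat in the drawer, 50 x 85 x 34 high, 0.25 kg. Origin at the centre of its underside.
- spray: Spray can standing on the bench to the right of the drawer, 64 across, 170 high. Origin at the centre of its underside. Bystander.
- tape: Tape measure, 72 x 38 x 62 high, on the bench left of the drawer. Origin at the centre of its underside. Bystander.
- square: Carpenter's try square lying flat on the bench, far right: wooden stock 100 x 22 x 18, steel blade 140 long. Origin at the middle of the stock's underside. Bystander.
Things that resemble listed ones, but are neither listed nor needed, are in the scene too. What is shaped like the bitbox but green is not meant.

How it is judged:
On the way, in this order (a step that is already met when the one before it is completed fails the run):
1. the lever is pressed clear of the lock while the drawer is still out (value of joint lever_angle above 0.085 rad and value of joint drawer_travel below 0.03 m), for 0.05 s.
2. the drawer is home (value of joint drawer_travel above 0.184 m), for 0.1 s.
At the end, for the whole second after the job is handed in: The drawer is home (within 4 mm of its inner stop) and at rest, with the lock dropped in so that the lever is up again (below 0.03 rad); the tin and the bit box still stand upright on the drawer's floor, and spray can, tape measure and try square are within 20 mm of where they stood (value of joint drawer_travel above 0.184 m and value of joint lever_angle below 0.03 rad and velocity of joint drawer_travel between -0.01 and 0.01 m/s and angle between each of tin, bitbox's own z axis and vertical below 0.15 rad and height (world z) of tin between 0.025 and 0.036 m and height (world z) of bitbox between 0.025 and 0.036 m and distance of each of spray, tape, square from where it was at the start of the episode below 0.02 m); the robot touches nothing.
It fails at once if the lever is pressed with more than 45 N (contact force between any of the fingers, the arm and lever above 45 N).
It fails at once if the lock is forced: more than 70 N on the pawl (contact force between lever and keeper above 70 N).
It fails at once if the drawer is slammed, faster than 0.35 m/s (velocity of joint drawer_travel above 0.35 m/s or velocity of joint drawer_travel below -0.35 m/s).
It fails at once if something in the drawer tips over (angle between any of tin, bitbox's own z axis and vertical above 0.5 rad).
It fails at once if a thing on the bench is knocked away (distance of any of spray, tape, square from where it was at the start of the episode above 0.03 m or angle between spray's own z axis and vertical above 0.3 rad).
It also fails if it takes over 35 s, if anything falls off the work surface, if the arm or the gripper's body presses on something with over 40 N, if the wrist force passes 120 N, or if a joint passes its speed limit or range.

## Robot

A 7-joint arm with a two-finger parallel gripper is mounted at the origin on the work surface. World frame = base frame: x ahead of the robot, y to its left, z up, the work surface at z = 0. Lengths are in m, angles in rad, forces in N, time in s.
With the tool pointing down it reaches from about 0.4 to 0.85 m from the base axis. Payload 10.4 kg.
Tool frame: the origin (TCP) lies where the fingers leave the gripper's body, on its centre line; the fingertips stand 70 mm ahead of it and the grasp point (between the pads) lies r.grip_depth ahead of it (r.grip_depth is the distance from the TCP to the grasp point, in m); z points along the fingers, y is the direction in which the jaws open and shut (so a half turn about z gives the same grasp; the last joint's range is limited). The gripper opens to 87 mm and grips with 3 to 60 N. Pads are 19 mm wide; open, the fingers measure 117 mm over their backs; the gripper's body (75 mm by 190 mm) begins 51 mm behind the grasp point.
Start: joints at [1.269, 0.332, -0.065, 1.46, 0.022, 1.35, -0.088], TCP at [0.172, -0.601, 0.292] pointing down, gripper open.
Joint ranges: [-2.6, 2.6], [-0.5, 2.12], [-1.47, 1.34], [0.16, 2.42], [-1.27, 4.41], [0.06, 2.06], [-2.6, 2.6]. Speed limits (rad/s): [2.22, 2.22, 2.79, 2.79, 3.14, 3.14, 3.14].

## Interface

Orientations are given as a unit quaternion [x, y, z, w].
In Python, from bench import monitor, viewer, workorder, nets, r gives the robot as it stands.
- The arm moves only by the tool drive_tool, never from a script. Its argument "plan" is a list of rows, each an object of numbers: "rx", "ry", "rz": the turn, a rotation vector about the tool's x, y, z in units of 360 degrees (1.0 is 360 degrees); "x", "y", "z": the shift along the tool's x, y, z in units of 1000 mm (1.0 is 1000 mm); "fingers": the opening, from 0 (shut) to 1 (fully open). In form: [{"rx": .., "ry": .., "rz": .., "x": .., "y": .., "z": .., "fingers": ..}, ...]. A call has 1 to 12 rows; each row is the pose to reach, as a shift and turn from the pose commanded when the call began, along the tool's axes at that moment, turning the shorter way round; what a row does not reach only later rows make up. A row lasts 1/8 s, in which the tool goes at most 62.5 mm and 10.7 degrees, less where a joint would pass 70% of its speed; a pose out of reach is approached as far as the arm can. A call with a number of a shift or a turn outside -1 to 1 is refused whole. A call with a gripper value outside its range is refused whole. The fingers move at their own pace and stop on an object; "squeeze" is the grip in N (left out, the last holds). Time passes only in rows, so rows that repeat a pose let the fingers close. It gives the time, the measured TCP pose, the force and the opening at its end, in the units of the state.
- monitor.read_state(): the state, without advancing time (a new reading comes with each control period).
- viewer.camera(name): name is "side" or "top" or "wrist"; returns a dict with "color" (400x640x3 uint8, red, green, blue), "depth" (400x640 float32, m along the optical axis (not along the pixel's ray), 0 where there is no reading), "camera_matrix" (3x3 intrinsics, pixels), "xyz" and "rotation" of the camera in the world. Camera axes: x right, y down, z forward; pixel columns grow to the right and rows downward; lengths in m; the calibration is good to about 2 mm. A picture is of the moment at which its call begins.
- workorder.close_job(): hands the job in, once; it reports no verdict.
Trained networks look in the newest picture that a camera, given by its name, has taken for a name from the list of things; names that differ only in an ending like _2 or _b are one class to them, and where a whole thing is asked for, a point or a joint stands for the part that bears it (a point fixed in the world has none). Each returns a list of dicts, best first, with "confidence" (0 to 1); they miss things now and then, are a little off and sometimes report something else, mostly with a low value. They report only what shows in the picture. A call takes as long as a camera call. They do not tell look-alikes from the thing itself.
- nets.find_in(label, camera): "centre" ([x, y, z] in m, in world coordinates, good to about 4 mm: the middle of the surface that is visible of it).
- nets.regions_of(label, camera): "region" (400x640 bool, what is visible of it).
The state is a dict: "time": time; "joint_positions": joint angles; "joint_vel": joint speeds; "joint_torque": joint torques, N m; "ee_pos": TCP position; "eef_rot": TCP orientation; "ft_force": force on the tool from outside, world axes, zero at the start; "torque": the same for the moment, N m; "width": finger opening in m.
Only numpy, scipy, OpenCV 4.12 (cv2) and the standard library are available. Lean on these libraries where they do the work, as an engineer would, in place of code of your own. Each camera call takes 0.05 s, during which the arm holds its last target.

## Working session

There is one attempt and no reset: what is moved stays moved. The work goes in short steps, Python scripts to look and compute and a tool call to move; the robot and the scene stay as the last step left them, time stands still between calls to the robot, and variables do not carry over. Pictures are saved under pics/ and viewed, and the job is handed in when it is done.

Besides the shell and the picture viewer there is one more tool, called after "Call:" by a JSON object that holds its "fn" and its "kwargs". drive_tool: Moves the arm, as the interface text tells. Its arguments: {"type":"object","properties":{"plan":{"type":"array","items":{"type":"object","properties":{"rx":{"type":"number","minimum":-1,"maximum":1},"ry":{"type":"number","minimum":-1,"maximum":1},"rz":{"type":"number","minimum":-1,"maximum":1},"x":{"type":"number","minimum":-1,"maximum":1},"y":{"type":"number","minimum":-1,"maximum":1},"z":{"type":"number","minimum":-1,"maximum":1},"fingers":{"type":"number"}}}},"squeeze":{"type":"number"}},"required":["plan"]}

```bash
mkdir -p pics; ls
cat > h.py <<'E'
import numpy as np,cv2
from bench import monitor, viewer, workorder, nets, r
from scipy.spatial.transform import Rotation as R
def shot(n,fn):
    c=viewer.camera(n); cv2.imwrite('pics/'+fn,c['color'][:,:,::-1]); np.savez('pics/'+fn+'.npz',**c); return c
def cloud(c):
    d=c['depth'];K=np.array(c['camera_matrix']);v,u=np.mgrid[:400,:640]
    p=np.stack([(u-K[0,2])/K[0,0]*d,(v-K[1,2])/K[1,1]*d,d],-1)
    Rm=np.array(c['rotation']); 
    if Rm.shape!=(3,3): Rm=R.from_quat(Rm).as_matrix()
    return p@Rm.T+np.array(c['xyz'])
E
python3 - <<'E'
from h import *
s=monitor.read_state();print(s, r.grip_depth)
for n in ['side','top','wrist']:
    c=shot(n,n+'1.png');print(n,c['xyz'],c['rotation'])
    for l in ['chest','lever_pad','pull_edge','tin','bitbox','spray','tape','square']:
        print(l,[(np.round(x['centre'],3),round(x['confidence'],2)) for x in nets.find_in(l,n)][:3])
E
```

```text
pics
{'time': 0.0, 'joint_positions': array([ 1.26937782,  0.3328476 , -0.06470516,  1.4609809 ,  0.02160624,
        1.34990271, -0.08850175]), 'joint_vel': array([ 9.13235422e-04, -1.83130054e-04,  9.66642145e-05,  1.56430829e-03,
        2.31058912e-04,  4.65670470e-04,  4.56509744e-05]), 'joint_torque': array([-6.78845645e-04, -6.23236799e+01,  2.42968270e-02, -3.89899063e+01,
       -6.15205360e-02,  3.95605504e-02,  1.42398071e-04]), 'ee_pos': array([ 0.17192711, -0.60056926,  0.29145015]), 'eef_rot': array([ 9.90296171e-01,  1.38971121e-01, -1.36592027e-04, -7.08314724e-04]), 'ft_force': array([ 0.71981528,  0.22002567, -0.13485942]), 'torque': array([ 0.01407776, -0.02526364, -0.00099892]), 'width': 0.08709266267928549} 0.051
side [0.12645739 0.62373798 1.04391515] [-0.26376972  0.90273736 -0.32768254  0.09008304]
chest [(array([0.737, 0.104, 0.1  ]), 0.85), (array([ 0.45 , -0.396,  0.007]), 0.55)]
lever_pad [(array([ 0.546, -0.004,  0.077]), 0.66)]
pull_edge [(array([0.578, 0.099, 0.058]), 0.56)]
tin [(array([0.636, 0.158, 0.082]), 0.66)]
bitbox [(array([ 0.694, -0.131,  0.0
[... 325 characters left out ...]
-0.6957133   0.06623699 -0.05957255]
chest [(array([0.739, 0.084, 0.117]), 0.69), (array([0.636, 0.143, 0.09 ]), 0.67)]
lever_pad [(array([ 0.497, -0.007,  0.078]), 0.78)]
pull_edge [(array([0.59 , 0.1  , 0.033]), 0.58)]
tin [(array([0.637, 0.144, 0.089]), 0.7)]
bitbox [(array([0.37 , 0.133, 0.032]), 0.9), (array([ 0.701, -0.147,  0.035]), 0.72), (array([0.624, 0.063, 0.068]), 0.65)]
spray [(array([ 0.537, -0.136,  0.167]), 0.59)]
tape [(array([0.605, 0.321, 0.06 ]), 0.77)]
square [(array([ 0.455, -0.382,  0.007]), 0.73)]
wrist [ 0.23844102 -0.58282637  0.38502081] [ 0.79219177 -0.59702157 -0.07594716  0.10114082]
chest []
lever_pad []
pull_edge []
tin []
bitbox []
spray []
tape []
square []
```

View pics/side1.png

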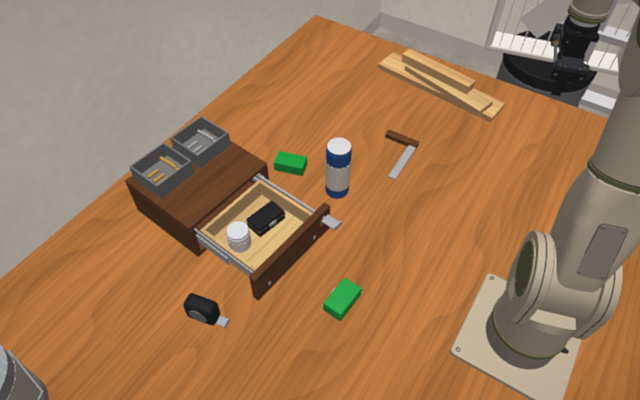

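View pics/top1.png

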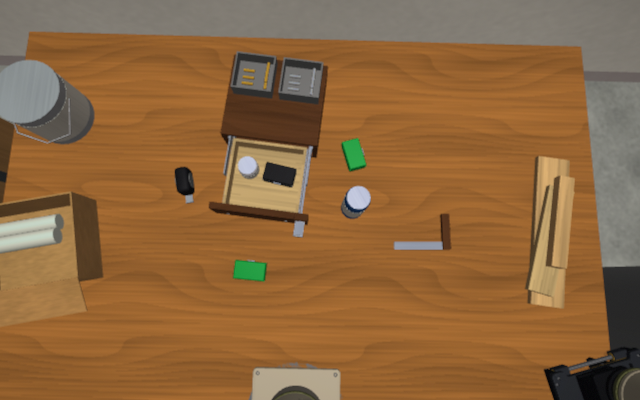

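The side view shows the open drawer with the lever at about (331,222) and the spray can at (338,168). In the top view the drawer front runs from (210,208) to (307,217), the pad is at (299,228), and the spray can is at (356,200). Next I measure yaw and the pad.

Run:
```python
from h import *
for n in ['top','side']:
    c=dict(np.load(f'pics/{n}1.png.npz'));P=cloud(c)
    m=(P[...,2]>0.098)&(P[...,2]<0.110)&(P[...,0]>.45)&(P[...,0]<.6)&(P[...,1]>-.08)&(P[...,1]<.3)
    q=P[m];(cx,cy),(w,h),a=cv2.minAreaRect(q[:,:2].astype(np.float32)); print(n,'front',len(q),cx,cy,w,h,a,np.median(q[:,2]))
    q2=q[:,:2]-q[:,:2].mean(0);print('yaw dir',np.linalg.svd(q2)[2][0] if len(q)<5000 else 0, q[:,1].min(),q[:,1].max())
    m=(P[...,2]>0.068)&(P[...,2]<0.096)&(P[...,0]>.44)&(P[...,0]<.57)&(P[...,1]>-.05)&(P[...,1]<.05)
    q=P[m]
    for v,u in zip(*np.where(m)): print(u,v,np.round(P[v,u],3)) if (n=='top' and u%3==0) else 0
    # cabinet top
    m=(P[...,2]>0.113)&(P[...,2]<0.123)&(P[...,0]>.62)&(P[...,0]<.8)&(P[...,1]>-.1)&(P[...,1]<.3)
    q=P[m];print('cab',len(q),np.median(q[:,2]),[np.round(x,3) for x in cv2.boxPoints(cv2.minAreaRect(q[:,:2].astype(np.float32)))])
for n in ['top']:
    im=cv2.imread(f'pics/{n}1.png')[190:250,200:380];cv2.imwrite('pics/crop1.png',cv2.resize(im,None,fx=4.4,fy=4.4,interpolation=2))
```

```text
top front 697 0.5196962952613831 0.10847783088684082 0.2601148784160614 0.018798304721713066 83.92127990722656 0.10387952426092761
yaw dir [0.10653874 0.99430855] -0.021540252813097644 0.2378153441314534
300 195 [0.57  0.001 0.078]
303 195 [ 0.57  -0.007  0.079]
300 196 [0.568 0.001 0.075]
303 196 [ 0.568 -0.007  0.076]
300 197 [0.564 0.001 0.081]
303 197 [ 0.565 -0.007  0.077]
297 198 [0.561 0.009 0.079]
300 198 [0.562 0.001 0.077]
303 198 [ 0.562 -0.007  0.081]
297 199 [0.558 0.009 0.083]
300 199 [0.56  0.001 0.072]
303 199 [ 0.559 -0.007  0.08 ]
297 200 [0.556 0.009 0.077]
300 200 [0.558 0.001 0.069]
303 200 [ 0.556 -0.007  0.078]
297 201 [0.553 0.009 0.081]
303 201 [ 0.554 -0.007  0.078]
297 202 [0.551 0.009 0.077]
303 202 [ 0.551 -0.007  0.081]
297 203 [0.548 0.009 0.075]
303 203 [ 0.549 -0.007  0.076]
297 204 [0.545 0.009 0.078]
303 204 [ 0.545 -0.007  0.083]
297 205 [0.542 0.009 0.081]
303 205 [ 0.543 -0.007  0.081]
297 206 [0.54  0.009 0.08 ]
303 206 [ 0.54  -0.007  0.078]
297 207 [0.537 0.009 0.079]
300 207 [0.539 0.001 0.07 ]
297 208 [0.534 0.008 0.083]
297 209 [0.531 0.008
[... 1883 characters left out ...]
0.082]
294 236 [0.459 0.014 0.085]
297 236 [0.459 0.006 0.089]
300 236 [ 0.459 -0.002  0.093]
300 237 [ 0.456 -0.002  0.089]
cab 3164 0.11811613625991901 [array([ 0.694, -0.041], dtype=float32), array([ 0.799, -0.052], dtype=float32), array([0.826, 0.207], dtype=float32), array([0.722, 0.218], dtype=float32)]
side front 883 0.5185389518737793 0.10891178995370865 0.26216161251068115 0.022360779345035553 84.1917495727539 0.10536999383193635
yaw dir [0.10594483 0.99437201] -0.021997479281479437 0.23991338002998147
cab 3109 0.11985565089252148 [array([ 0.692, -0.04 ], dtype=float32), array([ 0.799, -0.052], dtype=float32), array([0.828, 0.208], dtype=float32), array([0.72, 0.22], dtype=float32)]
```

View pics/crop1.png

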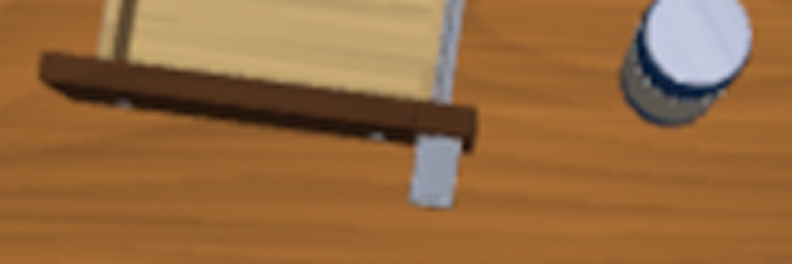

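```bash
cat >> h.py <<'E'
N=np.array([0.9943,-0.106,0]);N/=np.linalg.norm(N);L=np.array([-N[1],N[0],0])
RT=np.stack([np.cross(N,[0,0,-1]),N,[0,0,-1]],1)
def rel(p,Rt=RT):
    s=monitor.read_state();R0=R.from_quat(s['eef_rot'])
    d=R0.inv().apply(np.array(p)-s['ee_pos']);w=(R0.inv()*R.from_matrix(Rt)).as_rotvec()/2/np.pi
    print('shift',np.round(d,4),'turn',np.round(w,4))
def st():
    s=monitor.read_state();p=s['ee_pos'];Rm=R.from_quat(s['eef_rot']).as_matrix()
    print('t',round(s['time'],2),'p',np.round(p,4),'n',round(p@N,4),'lat',round(p@L,4),'tip z',round((p+Rm[:,2]*.07)[2],4),'tipn',round((p+Rm[:,2]*.07)@N,4),'F',np.round(s['ft_force'],1),'Fn',round(s['ft_force']@N,1),'w',round(s['width'],4),'y',np.round(Rm[:,1],3),'z',np.round(Rm[:,2],3))
E
python3 -c "
from h import *
st();rel([0.480,0.002,0.292])"
```

```text
t 1.35 p [ 0.172  -0.6009  0.2923] n 0.2347 lat -0.5792 tip z 0.2223 tipn 0.2347 F [-0.4 -0.1 -0.1] Fn -0.4 w 0.0869 y [ 0.275 -0.961  0.   ] z [ 0. -0. -1.]
shift [ 4.620e-01 -4.948e-01  2.000e-04] turn [ 0.      0.     -0.1887]
```

Call:
{"fn": "drive_tool", "kwargs": {"plan": [{"x": 0.04, "y": -0.043, "z": 0, "rz": -0.0157, "fingers": 0}, {"x": 0.08, "y": -0.086, "z": 0, "rz": -0.032, "fingers": 0}, {"x": 0.12, "y": -0.128, "z": 0, "rz": -0.049, "fingers": 0}, {"x": 0.16, "y": -0.171, "z": 0, "rz": -0.065, "fingers": 0}, {"x": 0.2, "y": -0.214, "z": 0, "rz": -0.082, "fingers": 0}, {"x": 0.24, "y": -0.257, "z": 0, "rz": -0.098, "fingers": 0}, {"x": 0.28, "y": -0.3, "z": 0, "rz": -0.114, "fingers": 0}, {"x": 0.32, "y": -0.343, "z": 0, "rz": -0.131, "fingers": 0}, {"x": 0.36, "y": -0.386, "z": 0, "rz": -0.147, "fingers": 0}, {"x": 0.4, "y": -0.428, "z": 0, "rz": -0.163, "fingers": 0}, {"x": 0.44, "y": -0.471, "z": 0, "rz": -0.18, "fingers": 0}, {"x": 0.462, "y": -0.495, "z": 0, "rz": -0.1887, "fingers": 0}]}}

```text
validation failed for argument at $.pl...
```

```bash
python3 -c "
from h import *
st();rel([0.480,0.002,0.20])
c=shot('wrist','w2.png');P=cloud(c)
print([(np.round(x['centre'],3),round(x['confidence'],2)) for x in nets.find_in('lever_pad','wrist')])
c=shot('side','s2.png')
m=(P[...,2]>0.098)&(P[...,2]<0.110)&(P[...,0]>.48)&(P[...,0]<.56)&(P[...,1]>-.05)
q=P[m];print(len(q))
if len(q)>50: print(cv2.minAreaRect(q[:,:2].astype(np.float32)),q.mean(0))
m=(P[...,2]>0.070)&(P[...,2]<0.0955)&(P[...,0]>.44)&(P[...,0]<.505)&(abs(P[...,1])<.05);q=P[m];print(len(q),q.min(0) if len(q) else 0,q.max(0) if len(q) else 0)
"
```

```text
t 1.35 p [ 0.172  -0.6009  0.2923] n 0.2347 lat -0.5792 tip z 0.2223 tipn 0.2347 F [-0.4 -0.1 -0.1] Fn -0.4 w 0.0869 y [ 0.275 -0.961  0.   ] z [ 0. -0. -1.]
shift [ 0.462  -0.4949  0.0922] turn [ 0.      0.     -0.1887]
[]
0
0 0 0
```

Call:
{"fn": "drive_tool", "kwargs": {"plan": [{"rx": 0, "ry": 0, "rz": -0.016, "x": 0.04, "y": -0.043, "z": 0, "fingers": 0}, {"rx": 0, "ry": 0, "rz": -0.032, "x": 0.08, "y": -0.086, "z": 0, "fingers": 0}, {"rx": 0, "ry": 0, "rz": -0.049, "x": 0.12, "y": -0.128, "z": 0, "fingers": 0}, {"rx": 0, "ry": 0, "rz": -0.065, "x": 0.16, "y": -0.171, "z": 0, "fingers": 0}, {"rx": 0, "ry": 0, "rz": -0.082, "x": 0.2, "y": -0.214, "z": 0, "fingers": 0}, {"rx": 0, "ry": 0, "rz": -0.098, "x": 0.24, "y": -0.257, "z": 0, "fingers": 0}, {"rx": 0, "ry": 0, "rz": -0.114, "x": 0.28, "y": -0.3, "z": 0, "fingers": 0}, {"rx": 0, "ry": 0, "rz": -0.131, "x": 0.32, "y": -0.343, "z": 0, "fingers": 0}, {"rx": 0, "ry": 0, "rz": -0.147, "x": 0.36, "y": -0.386, "z": 0, "fingers": 0}, {"rx": 0, "ry": 0, "rz": -0.163, "x": 0.4, "y": -0.428, "z": 0, "fingers": 0}, {"rx": 0, "ry": 0, "rz": -0.18, "x": 0.44, "y": -0.471, "z": 0, "fingers": 0}, {"rx": 0, "ry": 0, "rz": -0.1887, "x": 0.462, "y": -0.495, "z": 0, "fingers": 0}]}}

```text
time: 3.0
ee_pos: [0.4807, 0.0052, 0.2926]
eef_rot: [0.742, 0.671, 0.001, 0.0]
ft_force: [0.1, -0.9, -0.9]
width: 0.0006
```

```bash
python3 -c "
from h import *
st();rel([0.480,0.002,0.20])
c=shot('wrist','w3.png');P=cloud(c)
print([(np.round(x['centre'],3),round(x['confidence'],2)) for x in nets.find_in('lever_pad','wrist')])
m=(P[...,2]>0.098)&(P[...,2]<0.110)&(P[...,0]>.48)&(P[...,0]<.56)&(P[...,1]>-.05)
q=P[m];print(len(q))
if len(q)>50: print(cv2.minAreaRect(q[:,:2].astype(np.float32)),q.mean(0))
m=(P[...,2]>0.070)&(P[...,2]<0.0955)&(P[...,0]>.44)&(P[...,0]<.505)&(abs(P[...,1])<.05);q=P[m];print(len(q),q.min(0) if len(q) else 0,q.max(0) if len(q) else 0)
"
```

```text
t 3.0 p [0.4807 0.0052 0.2926] n 0.4774 lat 0.0561 tip z 0.2226 tipn 0.4775 F [ 0.1 -0.9 -0.9] Fn 0.2 w 0.0006 y [ 0.995 -0.101  0.001] z [ 0.001  0.    -1.   ]
shift [-0.0033 -0.0004  0.0926] turn [ 0.0002 -0.0001  0.0009]
[(array([ 0.541, -0.003,  0.08 ]), 0.81)]
4917
((0.5166146755218506, 0.06575164943933487), (0.17283353209495544, 0.018198030069470406), 83.892578125) [0.51696802 0.07157155 0.10414912]
1320 [ 0.45815616 -0.01959131  0.07009972] [0.50493658 0.04118209 0.09539165]
```

View pics/w3.png

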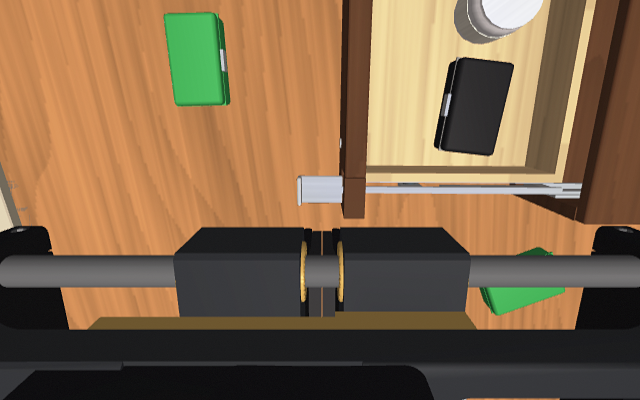

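```bash
python3 -c "
from h import *
for f in ['w3','top1']:
  c=dict(np.load('pics/%s.png.npz'%f));P=cloud(c)
  n=P@N;l=P@L;z=P[...,2]
  m=(z>.072)&(z<.084)&(n>.45)&(n<.497)&(l>.03)&(l<.08);print(f,'pad',m.sum(),np.percentile(l[m],[1,50,99]),np.percentile(n[m],[1,50,99]),np.median(z[m]))
  m=(z>.085)&(z<.094)&(n>.44)&(n<.48)&(l>.03)&(l<.08);print('lip',m.sum(),np.percentile(l[m],[1,50,99]),np.percentile(n[m],[1,50,99]),np.median(z[m]))
"
```

```text
w3 pad 1085 [0.04132481 0.05411073 0.06630131] [0.46020838 0.47809265 0.49673105] 0.07845380106548344
lip 126 [0.04119781 0.0531227  0.06626127] [0.45622142 0.45809246 0.45983538] 0.08825450197905627
top1 pad 146 [0.03791299 0.05278047 0.0716496 ] [0.45508098 0.47731131 0.49650737] 0.07803444966056061
lip 14 [0.04123734 0.05057257 0.06463564] [0.45414218 0.45613529 0.45789517] 0.08943046101257901
```

```bash
python3 -c "
from h import *
st();rel(.478*N+.0535*L+[0,0,.152])"
```

```text
t 3.1 p [0.4808 0.006  0.2925] n 0.4774 lat 0.0569 tip z 0.2225 tipn 0.4775 F [ 0.2 -0.  -0.7] Fn 0.2 w 0.0004 y [ 0.995 -0.099  0.001] z [ 0.001  0.002 -1.   ]
shift [-0.0036  0.0005  0.1405] turn [ 0.0001 -0.0003  0.0011]
```

Call:
{"fn": "drive_tool", "kwargs": {"plan": [{"rx": 0, "ry": 0, "rz": 0.001, "x": -0.0036, "y": 0.0005, "z": 0.04, "fingers": 0}, {"rx": 0, "ry": 0, "rz": 0.001, "x": -0.0036, "y": 0.0005, "z": 0.08, "fingers": 0}, {"rx": 0, "ry": 0, "rz": 0.001, "x": -0.0036, "y": 0.0005, "z": 0.1, "fingers": 0}, {"rx": 0, "ry": 0, "rz": 0.001, "x": -0.0036, "y": 0.0005, "z": 0.11, "fingers": 0}, {"rx": 0, "ry": 0, "rz": 0.001, "x": -0.0036, "y": 0.0005, "z": 0.11, "fingers": 0}]}}

```text
time: 3.72
ee_pos: [0.4799, -0.0019, 0.1822]
eef_rot: [0.746, 0.666, -0.0, -0.0]
ft_force: [0.2, -0.4, 0.3]
width: 0.0008
```

```bash
python3 -c "
from h import *
st();c=shot('wrist','w4.png');st();rel(.478*N+.0535*L+[0,0,.152])"
```

```text
t 3.73 p [ 0.4799 -0.0019  0.1822] n 0.4774 lat 0.049 tip z 0.1122 tipn 0.4774 F [ 0.2 -0.4  0.3] Fn 0.2 w 0.0008 y [ 0.994 -0.113 -0.   ] z [-0. -0. -1.]
t 3.77 p [ 0.4803 -0.0017  0.1828] n 0.4778 lat 0.0492 tip z 0.1128 tipn 0.4779 F [-0.   0.4 -0.1] Fn -0.1 w 0.0004 y [ 0.994 -0.113  0.001] z [ 0.001 -0.    -1.   ]
shift [0.0043 0.0001 0.0308] turn [ 0.0001  0.     -0.0011]
```

View pics/w4.png

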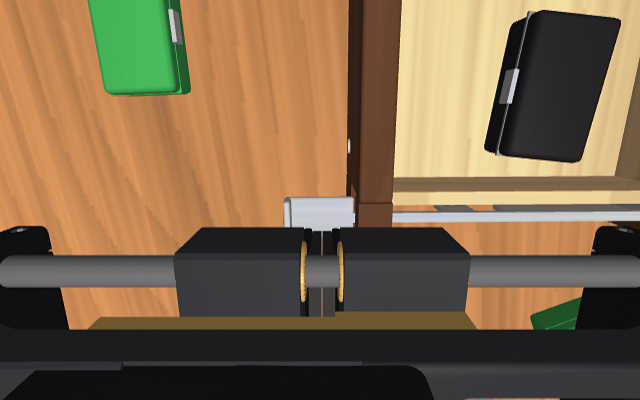

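Call:
{"fn": "drive_tool", "kwargs": {"plan": [{"rx": 0, "ry": 0, "rz": -0.001, "x": 0.0042, "y": 0, "z": 0.008, "fingers": 0}, {"rx": 0, "ry": 0, "rz": -0.001, "x": 0.0042, "y": 0, "z": 0.016, "fingers": 0}, {"rx": 0, "ry": 0, "rz": -0.001, "x": 0.0042, "y": 0, "z": 0.024, "fingers": 0}, {"rx": 0, "ry": 0, "rz": -0.001, "x": 0.0042, "y": 0, "z": 0.03, "fingers": 0}, {"rx": 0, "ry": 0, "rz": -0.001, "x": 0.0042, "y": 0, "z": 0.03, "fingers": 0}, {"rx": 0, "ry": 0, "rz": -0.001, "x": 0.0042, "y": 0, "z": 0.03, "fingers": 0}]}}

```text
time: 4.53
ee_pos: [0.4807, 0.0027, 0.1524]
eef_rot: [0.744, 0.669, 0.0, 0.0]
ft_force: [0.6, -0.5, 0.0]
width: 0.0001
```

```bash
python3 -c "
from h import *
st();c=shot('side','s5.png');st();im=cv2.imread('pics/s5.png')[150:310,180:420];cv2.imwrite('pics/s5c.png',cv2.resize(im,None,fx=3.3,fy=3.3,interpolation=2))"
```

```text
t 4.53 p [0.4807 0.0027 0.1524] n 0.4777 lat 0.0536 tip z 0.0824 tipn 0.4777 F [ 0.6 -0.5  0. ] Fn 0.6 w 0.0001 y [ 0.994 -0.106  0.   ] z [ 0.  0. -1.]
t 4.58 p [0.4807 0.0027 0.1525] n 0.4777 lat 0.0536 tip z 0.0825 tipn 0.4778 F [-0.1  0.3 -0. ] Fn -0.1 w 0.0006 y [ 0.994 -0.106  0.   ] z [ 0. -0. -1.]
```

View pics/s5c.png

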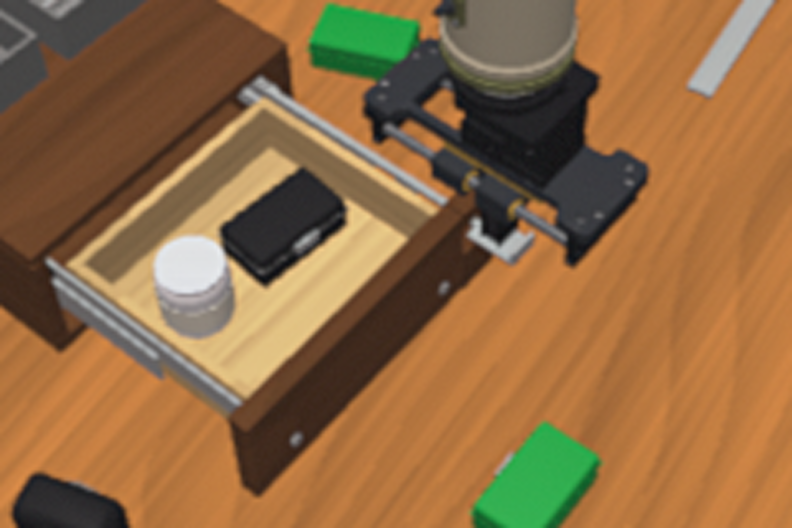

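Call:
{"fn": "drive_tool", "kwargs": {"plan": [{"rx": 0, "ry": 0, "rz": 0, "x": 0, "y": -0.002, "z": 0.002, "fingers": 0}, {"rx": 0, "ry": 0, "rz": 0, "x": 0, "y": -0.004, "z": 0.002, "fingers": 0}, {"rx": 0, "ry": 0, "rz": 0, "x": 0, "y": -0.006, "z": 0.002, "fingers": 0}, {"rx": 0, "ry": 0, "rz": 0, "x": 0, "y": -0.007, "z": 0.002, "fingers": 0}, {"rx": 0, "ry": 0, "rz": 0, "x": 0, "y": -0.007, "z": 0.002, "fingers": 0}]}}

```text
time: 5.2
ee_pos: [0.4736, 0.0034, 0.1503]
eef_rot: [0.744, 0.669, 0.0, 0.0]
ft_force: [-1.0, -0.2, -0.1]
width: 0.0003
```

```bash
python3 -c "
from h import *
st()"
```

```text
t 5.2 p [0.4736 0.0034 0.1503] n 0.4705 lat 0.0536 tip z 0.0803 tipn 0.4706 F [-1.  -0.2 -0.1] Fn -1.0 w 0.0003 y [ 0.994 -0.106  0.   ] z [ 0. -0. -1.]
```

Call:
{"fn": "drive_tool", "kwargs": {"plan": [{"rx": 0, "ry": 0, "rz": 0, "x": 0, "y": -0.001, "z": 0, "fingers": 0}, {"rx": 0, "ry": 0, "rz": 0, "x": 0, "y": -0.002, "z": 0, "fingers": 0}, {"rx": 0, "ry": 0, "rz": 0, "x": 0, "y": -0.002, "z": 0, "fingers": 0}]}}

```text
time: 5.58
ee_pos: [0.4715, 0.0036, 0.1502]
eef_rot: [0.744, 0.668, -0.0, 0.0]
ft_force: [0.1, -0.7, 0.5]
width: 0.0004
```

```bash
python3 -c "
from h import *
st();c=shot('wrist','w6.png');st();c=shot('side','s6.png');st();P=cloud(c);n=P@N;l=P@L;z=P[...,2]
m=(z>.098)&(z<.11)&(l>.06)&(l<.3)&(n>.48)&(n<.54);print(np.median(n[m]));c=dict(np.load('pics/side1.png.npz'));P=cloud(c);n=P@N;l=P@L;z=P[...,2]
m=(z>.098)&(z<.11)&(l>.06)&(l<.3)&(n>.48)&(n<.54);print(np.median(n[m]))
im=cv2.imread('pics/s6.png')[180:280,280:400];cv2.imwrite('pics/s6c.png',cv2.resize(im,None,fx=5,fy=5,interpolation=2))"
```

```text
t 5.58 p [0.4715 0.0036 0.1502] n 0.4685 lat 0.0536 tip z 0.0802 tipn 0.4685 F [ 0.1 -0.7  0.5] Fn 0.1 w 0.0004 y [ 0.994 -0.106  0.   ] z [ 0. -0. -1.]
t 5.62 p [0.4716 0.0036 0.1502] n 0.4685 lat 0.0536 tip z 0.0802 tipn 0.4685 F [1.1 0.4 0.1] Fn 1.1 w 0.0003 y [ 0.994 -0.106  0.   ] z [ 0. -0. -1.]
t 5.67 p [0.4716 0.0036 0.1502] n 0.4686 lat 0.0536 tip z 0.0802 tipn 0.4686 F [ 0.2  0.3 -0.1] Fn 0.1 w 0.0004 y [ 0.994 -0.106  0.   ] z [ 0. -0. -1.]
0.5027883331237147
0.5033327952938628
```

View pics/s6c.png

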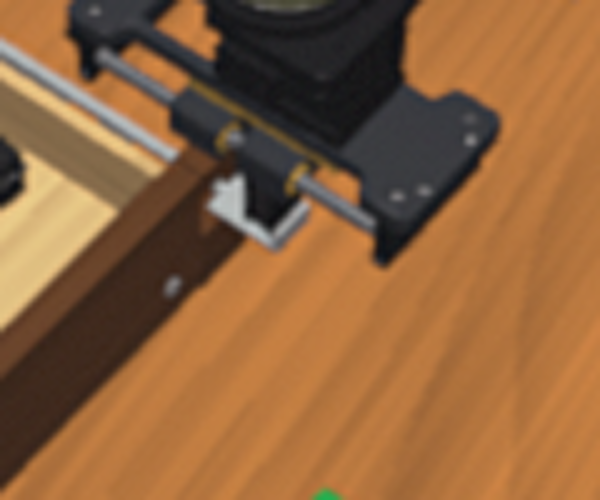

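View pics/w6.png

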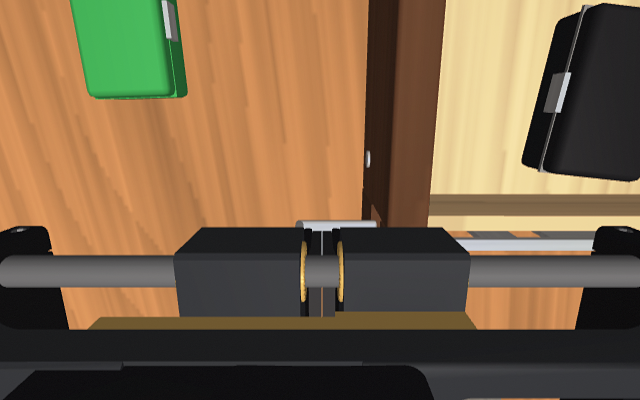

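The fingertip is inside the lip and almost touching it: pad at about (262,215) in the side crop. I keep drawing.

Call:
{"fn": "drive_tool", "kwargs": {"plan": [{"rx": 0, "ry": 0, "rz": 0, "x": 0, "y": -0.001, "z": 0, "fingers": 0}, {"rx": 0, "ry": 0, "rz": 0, "x": 0, "y": -0.002, "z": 0, "fingers": 0}, {"rx": 0, "ry": 0, "rz": 0, "x": 0, "y": -0.003, "z": 0, "fingers": 0}, {"rx": 0, "ry": 0, "rz": 0, "x": 0, "y": -0.003, "z": 0, "fingers": 0}]}}

```text
time: 6.18
ee_pos: [0.4694, 0.0038, 0.1505]
eef_rot: [0.744, 0.668, 0.001, 0.001]
ft_force: [5.3, -0.6, -4.1]
width: 0.0004
```

```bash
python3 -c "
from h import *
st()"
```

```text
t 6.17 p [0.4694 0.0038 0.1505] n 0.4664 lat 0.0536 tip z 0.0805 tipn 0.4665 F [ 5.3 -0.6 -4.1] Fn 5.4 w 0.0004 y [ 0.994 -0.106  0.002] z [ 0.002  0.    -1.   ]
```

Call:
{"fn": "drive_tool", "kwargs": {"plan": [{"rx": 0, "ry": 0, "rz": 0, "x": 0, "y": -0.001, "z": 0, "fingers": 0}, {"rx": 0, "ry": 0, "rz": 0, "x": 0, "y": -0.002, "z": 0, "fingers": 0}, {"rx": 0, "ry": 0, "rz": 0, "x": 0, "y": -0.003, "z": 0, "fingers": 0}, {"rx": 0, "ry": 0, "rz": 0, "x": 0, "y": -0.004, "z": 0, "fingers": 0}, {"rx": 0, "ry": 0, "rz": 0, "x": 0, "y": -0.004, "z": 0, "fingers": 0}]}}

```text
time: 6.8
ee_pos: [0.4656, 0.0043, 0.1505]
eef_rot: [0.744, 0.668, 0.001, 0.001]
ft_force: [6.3, 0.3, -4.3]
width: 0.0006
```

```bash
python3 -c "
from h import *
st();c=shot('side','s7.png');st();P=cloud(c);n=P@N;l=P@L;z=P[...,2]
m=(z>.098)&(z<.11)&(l>.06)&(l<.3)&(n>.48)&(n<.54);print(np.median(n[m]))"
```

```text
t 6.8 p [0.4656 0.0043 0.1505] n 0.4626 lat 0.0536 tip z 0.0805 tipn 0.4628 F [ 6.3  0.3 -4.3] Fn 6.2 w 0.0006 y [ 0.994 -0.106  0.003] z [ 0.003  0.    -1.   ]
t 6.85 p [0.4657 0.0043 0.1505] n 0.4626 lat 0.0536 tip z 0.0805 tipn 0.4628 F [ 5.9 -0.9 -4.4] Fn 5.9 w 0.0006 y [ 0.994 -0.106  0.003] z [ 0.003  0.    -1.   ]
0.49782130914627354
```

Call:
{"fn": "drive_tool", "kwargs": {"plan": [{"rx": 0, "ry": 0, "rz": 0, "x": 0, "y": -0.001, "z": 0, "fingers": 0}, {"rx": 0, "ry": 0, "rz": 0, "x": 0, "y": -0.002, "z": 0, "fingers": 0}, {"rx": 0, "ry": 0, "rz": 0, "x": 0, "y": -0.003, "z": 0, "fingers": 0}, {"rx": 0, "ry": 0, "rz": 0, "x": 0, "y": -0.003, "z": 0, "fingers": 0}]}}

```text
time: 7.35
ee_pos: [0.4629, 0.0046, 0.1506]
eef_rot: [0.744, 0.668, 0.001, 0.001]
ft_force: [6.6, -1.1, -4.0]
width: 0.0002
```

```bash
python3 -c "
from h import *
st();c=shot('side','s8.png');st();P=cloud(c);n=P@N;l=P@L;z=P[...,2]
m=(z>.098)&(z<.11)&(l>.06)&(l<.3)&(n>.48)&(n<.54);print(np.median(n[m]))"
```

```text
t 7.35 p [0.4629 0.0046 0.1506] n 0.4598 lat 0.0536 tip z 0.0806 tipn 0.46 F [ 6.6 -1.1 -4. ] Fn 6.7 w 0.0002 y [ 0.994 -0.106  0.003] z [ 0.003  0.    -1.   ]
t 7.4 p [0.4629 0.0045 0.1506] n 0.4598 lat 0.0536 tip z 0.0806 tipn 0.46 F [ 6.5 -1.  -5.5] Fn 6.6 w 0.0004 y [ 0.994 -0.106  0.003] z [ 0.003  0.    -1.   ]
0.49504542806536056
```

Call:
{"fn": "drive_tool", "kwargs": {"plan": [{"rx": 0, "ry": 0, "rz": 0, "x": 0, "y": -0.001, "z": 0, "fingers": 0}, {"rx": 0, "ry": 0, "rz": 0, "x": 0, "y": -0.0015, "z": 0, "fingers": 0}, {"rx": 0, "ry": 0, "rz": 0, "x": 0, "y": -0.0015, "z": 0, "fingers": 0}]}}

```text
time: 7.78
ee_pos: [0.4625, 0.0046, 0.1508]
eef_rot: [0.744, 0.668, 0.002, 0.002]
ft_force: [14.5, -0.7, -11.1]
width: 0.0
```

```bash
python3 -c "
from h import *
st();c=shot('side','s9.png');st();P=cloud(c);n=P@N;l=P@L;z=P[...,2]
m=(z>.098)&(z<.11)&(l>.06)&(l<.3)&(n>.48)&(n<.54);print(np.median(n[m]))"
```

```text
t 7.78 p [0.4625 0.0046 0.1508] n 0.4594 lat 0.0536 tip z 0.0808 tipn 0.4599 F [ 14.5  -0.7 -11.1] Fn 14.5 w 0.0 y [ 0.994 -0.106  0.006] z [ 0.006  0.    -1.   ]
t 7.83 p [0.4625 0.0045 0.1508] n 0.4594 lat 0.0535 tip z 0.0808 tipn 0.4599 F [ 13.8  -1.1 -11.6] Fn 13.8 w 0.0006 y [ 0.994 -0.107  0.006] z [ 0.006  0.    -1.   ]
0.49493075385730567
```

Call:
{"fn": "drive_tool", "kwargs": {"plan": [{"rx": 0, "ry": 0, "rz": 0, "x": 0, "y": 0, "z": 0.001, "fingers": 0}, {"rx": 0, "ry": 0, "rz": 0, "x": 0, "y": 0, "z": 0.002, "fingers": 0}, {"rx": 0, "ry": 0, "rz": 0, "x": 0, "y": -0.0003, "z": 0.003, "fingers": 0}, {"rx": 0, "ry": 0, "rz": 0, "x": 0, "y": -0.0006, "z": 0.004, "fingers": 0}, {"rx": 0, "ry": 0, "rz": 0, "x": 0, "y": -0.0009, "z": 0.005, "fingers": 0}, {"rx": 0, "ry": 0, "rz": 0, "x": 0, "y": -0.0009, "z": 0.005, "fingers": 0}]}}

```text
time: 8.57
ee_pos: [0.4616, 0.0048, 0.1466]
eef_rot: [0.744, 0.668, 0.002, 0.002]
ft_force: [7.8, -2.2, 3.1]
width: 0.0006
```

```bash
python3 -c "
from h import *
st();c=shot('side','s10.png');st();P=cloud(c);n=P@N;l=P@L;z=P[...,2]
m=(z>.098)&(z<.11)&(l>.06)&(l<.3)&(n>.48)&(n<.54);print(np.median(n[m]))"
```

```text
t 8.57 p [0.4616 0.0048 0.1466] n 0.4585 lat 0.0537 tip z 0.0766 tipn 0.4589 F [ 7.8 -2.2  3.1] Fn 8.0 w 0.0006 y [ 0.994 -0.106  0.006] z [ 0.006 -0.    -1.   ]
t 8.62 p [0.4616 0.0047 0.1466] n 0.4585 lat 0.0536 tip z 0.0766 tipn 0.4589 F [ 8.5 -1.1  2.2] Fn 8.6 w 0.0003 y [ 0.994 -0.106  0.006] z [ 0.006 -0.    -1.   ]
0.4949140088919249
```

Call:
{"fn": "drive_tool", "kwargs": {"plan": [{"rx": 0, "ry": 0, "rz": 0, "x": 0, "y": -0.0007, "z": 0.001, "fingers": 0}, {"rx": 0, "ry": 0, "rz": 0, "x": 0, "y": -0.0012, "z": 0.002, "fingers": 0}, {"rx": 0, "ry": 0, "rz": 0, "x": 0, "y": -0.0017, "z": 0.003, "fingers": 0}, {"rx": 0, "ry": 0, "rz": 0, "x": 0, "y": -0.002, "z": 0.004, "fingers": 0}, {"rx": 0, "ry": 0, "rz": 0, "x": 0, "y": -0.002, "z": 0.004, "fingers": 0}]}}

```text
time: 9.25
ee_pos: [0.4605, 0.0048, 0.1431]
eef_rot: [0.744, 0.668, 0.003, 0.003]
ft_force: [10.4, -1.4, 3.4]
width: 0.0003
```

```bash
python3 -c "
from h import *
st();c=shot('side','s11.png');st();P=cloud(c);n=P@N;l=P@L;z=P[...,2]
m=(z>.098)&(z<.11)&(l>.06)&(l<.3)&(n>.48)&(n<.54);print(np.median(n[m]))"
```

```text
t 9.25 p [0.4605 0.0048 0.1431] n 0.4574 lat 0.0536 tip z 0.0731 tipn 0.458 F [10.4 -1.4  3.4] Fn 10.5 w 0.0003 y [ 0.994 -0.107  0.008] z [ 0.008 -0.    -1.   ]
t 9.3 p [0.4606 0.0048 0.1431] n 0.4575 lat 0.0536 tip z 0.0731 tipn 0.458 F [10.2 -1.1  3.7] Fn 10.3 w 0.0004 y [ 0.994 -0.107  0.008] z [ 0.008 -0.    -1.   ]
0.4950788453422945
```

Call:
{"fn": "drive_tool", "kwargs": {"plan": [{"rx": 0, "ry": 0, "rz": 0, "x": 0, "y": -0.0004, "z": 0.001, "fingers": 0}, {"rx": 0, "ry": 0, "rz": 0, "x": 0, "y": -0.0008, "z": 0.002, "fingers": 0}, {"rx": 0, "ry": 0, "rz": 0, "x": 0, "y": -0.0012, "z": 0.003, "fingers": 0}, {"rx": 0, "ry": 0, "rz": 0, "x": 0, "y": -0.0016, "z": 0.004, "fingers": 0}, {"rx": 0, "ry": 0, "rz": 0, "x": 0, "y": -0.002, "z": 0.005, "fingers": 0}, {"rx": 0, "ry": 0, "rz": 0, "x": 0, "y": -0.002, "z": 0.005, "fingers": 0}]}}

```text
time: 10.05
ee_pos: [0.4595, 0.0049, 0.1386]
eef_rot: [0.744, 0.668, 0.004, 0.004]
ft_force: [13.3, -4.2, 4.6]
width: 0.0005
```

```bash
python3 -c "
from h import *
st();c=shot('side','s12.png');st();P=cloud(c);n=P@N;l=P@L;z=P[...,2]
m=(z>.098)&(z<.11)&(l>.06)&(l<.3)&(n>.48)&(n<.54);print(np.median(n[m]))
c=shot('top','t12.png');im=cv2.imread('pics/s12.png')[180:280,280:400];cv2.imwrite('pics/s12c.png',cv2.resize(im,None,fx=5,fy=5,interpolation=2))"
```

```text
t 10.05 p [0.4595 0.0049 0.1386] n 0.4564 lat 0.0536 tip z 0.0687 tipn 0.4572 F [13.3 -4.2  4.6] Fn 13.7 w 0.0005 y [ 0.994 -0.107  0.01 ] z [ 0.01 -0.   -1.  ]
t 10.1 p [0.4595 0.005  0.1387] n 0.4564 lat 0.0536 tip z 0.0687 tipn 0.4571 F [13.3 -2.8  3.3] Fn 13.5 w 0.0003 y [ 0.994 -0.107  0.01 ] z [ 0.01 -0.   -1.  ]
0.49502510727876237
```

View pics/s12c.png

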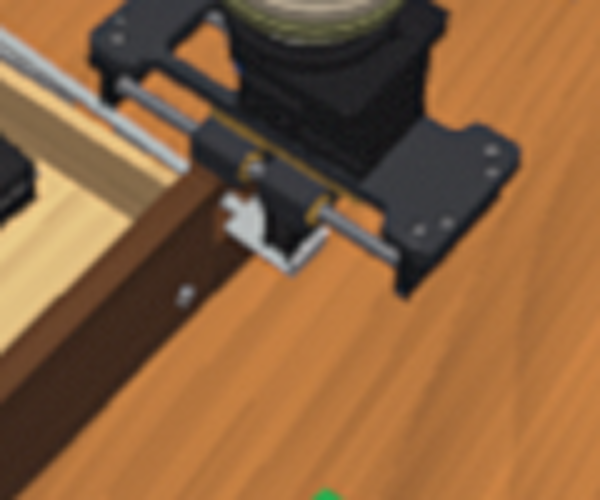

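Call:
{"fn": "drive_tool", "kwargs": {"plan": [{"rx": 0, "ry": 0, "rz": 0, "x": 0, "y": -0.0003, "z": 0.001, "fingers": 0}, {"rx": 0, "ry": 0, "rz": 0, "x": 0, "y": -0.0006, "z": 0.002, "fingers": 0}, {"rx": 0, "ry": 0, "rz": 0, "x": 0, "y": -0.0006, "z": 0.0025, "fingers": 0}, {"rx": 0, "ry": 0, "rz": 0, "x": 0, "y": -0.0006, "z": 0.0025, "fingers": 0}]}}

```text
time: 10.65
ee_pos: [0.4591, 0.005, 0.1363]
eef_rot: [0.744, 0.668, 0.004, 0.004]
ft_force: [13.5, -2.3, 6.1]
width: 0.0008
```

```bash
python3 -c "
from h import *
st();c=shot('side','s13.png');st();P=cloud(c);n=P@N;l=P@L;z=P[...,2]
m=(z>.098)&(z<.11)&(l>.06)&(l<.3)&(n>.48)&(n<.54);print(np.median(n[m]))
for v in range(214,236):
  print(v,[tuple(np.round([n[v,u]*1e3,l[v,u]*1e3,z[v,u]*1e3]).astype(int)) for u in range(324,346,3)])
"
```

```text
t 10.65 p [0.4591 0.005  0.1363] n 0.456 lat 0.0536 tip z 0.0663 tipn 0.4568 F [13.5 -2.3  6.1] Fn 13.7 w 0.0008 y [ 0.994 -0.107  0.011] z [ 0.011 -0.    -1.   ]
t 10.7 p [0.4592 0.005  0.1363] n 0.456 lat 0.0536 tip z 0.0663 tipn 0.4568 F [13.2 -3.2  5.2] Fn 13.5 w 0.0007 y [ 0.994 -0.107  0.011] z [ 0.011 -0.    -1.   ]
0.4948903255888618
214 [(np.int64(473), np.int64(88), np.int64(148)), (np.int64(463), np.int64(90), np.int64(158)), (np.int64(458), np.int64(85), np.int64(157)), (np.int64(453), np.int64(81), np.int64(158)), (np.int64(444), np.int64(82), np.int64(166)), (np.int64(440), np.int64(76), np.int64(163)), (np.int64(431), np.int64(79), np.int64(173)), (np.int64(422), np.int64(81), np.int64(183))]
215 [(np.int64(471), np.int64(90), np.int64(148)), (np.int64(463), np.int64(90), np.int64(154)), (np.int64(457), np.int64(87), np.int64(157)), (np.int64(449), np.int64(87), np.int64(163)), (np.int64(445), np.int64(80), np.int64(159)), (np.int64(438), np.int64(80), np.int64(165)), (np.int64(431), np.int64(78), np.int64(168)), (np.int64(424), np.int64(77), np.int64(174))]
216 [(np.i
[... 6622 characters left out ...]
np.int64(67), np.int64(34)), (np.int64(489), np.int64(52), np.int64(17)), (np.int64(489), np.int64(40), np.int64(3)), (np.int64(480), np.int64(39), np.int64(9)), (np.int64(452), np.int64(66), np.int64(64)), (np.int64(443), np.int64(67), np.int64(73)), (np.int64(466), np.int64(19), np.int64(1)), (np.int64(459), np.int64(16), np.int64(3))]
235 [(np.int64(488), np.int64(65), np.int64(27)), (np.int64(491), np.int64(49), np.int64(6)), (np.int64(487), np.int64(42), np.int64(3)), (np.int64(481), np.int64(37), np.int64(3)), (np.int64(478), np.int64(29), np.int64(-4)), (np.int64(445), np.int64(63), np.int64(63)), (np.int64(465), np.int64(21), np.int64(-1)), (np.int64(459), np.int64(17), np.int64(0))]
```

Call:
{"fn": "drive_tool", "kwargs": {"plan": [{"rx": 0, "ry": 0, "rz": 0, "x": 0, "y": 0, "z": 0.001, "fingers": 0}, {"rx": 0, "ry": 0, "rz": 0, "x": 0, "y": 0.002, "z": 0.001, "fingers": 0}, {"rx": 0, "ry": 0, "rz": 0, "x": 0, "y": 0.004, "z": 0.001, "fingers": 0}, {"rx": 0, "ry": 0, "rz": 0, "x": 0, "y": 0.006, "z": 0.001, "fingers": 0}, {"rx": 0, "ry": 0, "rz": 0, "x": 0, "y": 0.008, "z": 0.001, "fingers": 0}, {"rx": 0, "ry": 0, "rz": 0, "x": 0, "y": 0.01, "z": 0.001, "fingers": 0}, {"rx": 0, "ry": 0, "rz": 0, "x": 0, "y": 0.012, "z": 0.001, "fingers": 0}]}}

```text
time: 11.58
ee_pos: [0.4694, 0.004, 0.1353]
eef_rot: [0.744, 0.668, 0.002, 0.002]
ft_force: [0.8, -1.4, 20.4]
width: 0.0006
```

```bash
python3 -c "
from h import *
st();c=shot('side','s14.png');st();P=cloud(c);n=P@N;l=P@L;z=P[...,2]
m=(z>.098)&(z<.11)&(l>.06)&(l<.3)&(n>.48)&(n<.54);print(np.median(n[m]))
"
```

```text
t 11.57 p [0.4694 0.004  0.1353] n 0.4663 lat 0.0537 tip z 0.0653 tipn 0.4668 F [ 0.8 -1.4 20.4] Fn 0.9 w 0.0006 y [ 0.994 -0.107  0.006] z [ 0.006 -0.001 -1.   ]
t 11.62 p [0.4696 0.004  0.1354] n 0.4666 lat 0.0537 tip z 0.0654 tipn 0.467 F [ 1.7 -2.5 18.6] Fn 2.0 w 0.0005 y [ 0.994 -0.107  0.007] z [ 0.007 -0.001 -1.   ]
0.5046426032959714
```

Call:
{"fn": "drive_tool", "kwargs": {"plan": [{"rx": 0, "ry": 0, "rz": 0, "x": 0, "y": 0.002, "z": -0.001, "fingers": 0}, {"rx": 0, "ry": 0, "rz": 0, "x": 0, "y": 0.004, "z": -0.002, "fingers": 0}, {"rx": 0, "ry": 0, "rz": 0, "x": 0, "y": 0.007, "z": -0.002, "fingers": 0}, {"rx": 0, "ry": 0, "rz": 0, "x": 0, "y": 0.01, "z": -0.002, "fingers": 0}, {"rx": 0, "ry": 0, "rz": 0, "x": 0, "y": 0.013, "z": -0.002, "fingers": 0}, {"rx": 0, "ry": 0, "rz": 0, "x": 0, "y": 0.016, "z": -0.002, "fingers": 0}, {"rx": 0, "ry": 0, "rz": 0, "x": 0, "y": 0.019, "z": -0.002, "fingers": 0}]}}

```text
time: 12.5
ee_pos: [0.4862, 0.0022, 0.1358]
eef_rot: [0.744, 0.669, 0.0, 0.001]
ft_force: [-2.5, -1.6, 10.5]
width: 0.0005
```

```bash
python3 -c "
from h import *
st();c=shot('side','s15.png');st();P=cloud(c);n=P@N;l=P@L;z=P[...,2]
m=(z>.098)&(z<.11)&(l>.06)&(l<.3)&(n>.48)&(n<.55);print(np.median(n[m]))
im=cv2.imread('pics/s15.png')[150:310,200:420];cv2.imwrite('pics/s15c.png',cv2.resize(im,None,fx=3.5,fy=3.5,interpolation=2))
"
```

```text
t 12.5 p [0.4862 0.0022 0.1358] n 0.4832 lat 0.0537 tip z 0.0658 tipn 0.4833 F [-2.5 -1.6 10.5] Fn -2.3 w 0.0005 y [ 0.994 -0.106  0.001] z [ 0.001 -0.001 -1.   ]
t 12.55 p [0.4866 0.0021 0.1358] n 0.4837 lat 0.0537 tip z 0.0658 tipn 0.4838 F [-0.8 -0.4  6.9] Fn -0.8 w 0.0001 y [ 0.994 -0.106  0.002] z [ 0.002 -0.    -1.   ]
0.5209487008577682
```

View pics/s15c.png

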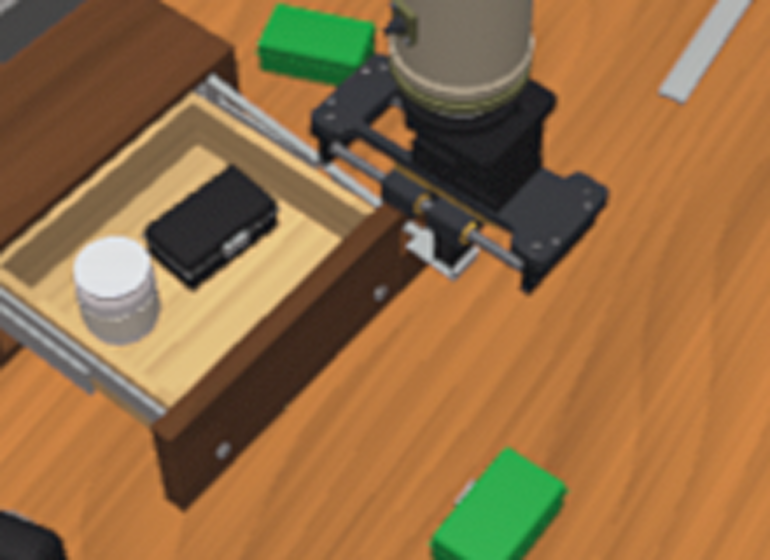

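Call:
{"fn": "drive_tool", "kwargs": {"plan": [{"rx": 0, "ry": 0, "rz": 0, "x": 0, "y": 0.001, "z": -0.008, "fingers": 0}, {"rx": 0, "ry": 0, "rz": 0, "x": 0, "y": 0.003, "z": -0.016, "fingers": 0}, {"rx": 0, "ry": 0, "rz": 0, "x": 0, "y": 0.006, "z": -0.018, "fingers": 0}, {"rx": 0, "ry": 0, "rz": 0, "x": 0, "y": 0.009, "z": -0.018, "fingers": 0}, {"rx": 0, "ry": 0, "rz": 0, "x": 0, "y": 0.012, "z": -0.018, "fingers": 0}, {"rx": 0, "ry": 0, "rz": 0, "x": 0, "y": 0.015, "z": -0.018, "fingers": 0}, {"rx": 0, "ry": 0, "rz": 0, "x": 0, "y": 0.018, "z": -0.018, "fingers": 0}, {"rx": 0, "ry": 0, "rz": 0, "x": 0, "y": 0.022, "z": -0.018, "fingers": 0}, {"rx": 0, "ry": 0, "rz": 0, "x": 0, "y": 0.026, "z": -0.018, "fingers": 0}, {"rx": 0, "ry": 0, "rz": 0, "x": 0, "y": 0.031, "z": -0.018, "fingers": 0}]}}

```text
time: 13.8
ee_pos: [0.5157, -0.0011, 0.1525]
eef_rot: [0.744, 0.669, -0.001, -0.001]
ft_force: [-5.2, -0.5, 4.8]
width: 0.0005
```

```bash
python3 -c "
from h import *
st();c=shot('side','s16.png');st();P=cloud(c);n=P@N;l=P@L;z=P[...,2]
m=(z>.098)&(z<.11)&(l>.06)&(l<.3)&(n>.48)&(n<.57);print(np.median(n[m]))
im=cv2.imread('pics/s16.png')[150:310,200:420];cv2.imwrite('pics/s16c.png',cv2.resize(im,None,fx=3.5,fy=3.5,interpolation=2))
"
```

```text
t 13.8 p [ 0.5157 -0.0011  0.1525] n 0.5129 lat 0.0536 tip z 0.0825 tipn 0.5128 F [-5.2 -0.5  4.8] Fn -5.1 w 0.0005 y [ 0.994 -0.106 -0.002] z [-0.002 -0.    -1.   ]
t 13.85 p [ 0.5165 -0.0012  0.1527] n 0.5138 lat 0.0536 tip z 0.0827 tipn 0.5137 F [-0.5  0.1  0. ] Fn -0.5 w 0.0003 y [ 0.994 -0.106 -0.001] z [-0.001 -0.    -1.   ]
0.527882053557404
```

View pics/s16c.png

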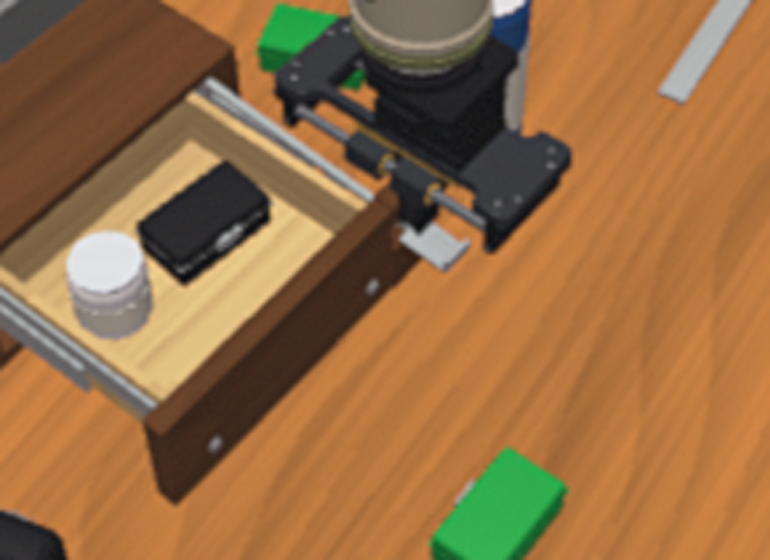

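Call:
{"fn": "drive_tool", "kwargs": {"plan": [{"rx": 0, "ry": 0, "rz": 0, "x": 0, "y": 0.003, "z": 0, "fingers": 0}, {"rx": 0, "ry": 0, "rz": 0, "x": 0, "y": 0.007, "z": 0, "fingers": 0}, {"rx": 0, "ry": 0, "rz": 0, "x": 0, "y": 0.012, "z": 0, "fingers": 0}, {"rx": 0, "ry": 0, "rz": 0, "x": 0, "y": 0.018, "z": 0, "fingers": 0}, {"rx": 0, "ry": 0, "rz": 0, "x": 0, "y": 0.024, "z": 0, "fingers": 0}, {"rx": 0, "ry": 0, "rz": 0, "x": 0, "y": 0.03, "z": 0, "fingers": 0}, {"rx": 0, "ry": 0, "rz": 0, "x": 0, "y": 0.036, "z": 0, "fingers": 0}, {"rx": 0, "ry": 0, "rz": 0, "x": 0, "y": 0.042, "z": 0, "fingers": 0}, {"rx": 0, "ry": 0, "rz": 0, "x": 0, "y": 0.048, "z": 0, "fingers": 0}, {"rx": 0, "ry": 0, "rz": 0, "x": 0, "y": 0.054, "z": 0, "fingers": 0}, {"rx": 0, "ry": 0, "rz": 0, "x": 0, "y": 0.06, "z": 0, "fingers": 0}, {"rx": 0, "ry": 0, "rz": 0, "x": 0, "y": 0.066, "z": 0, "fingers": 0}]}}

```text
time: 15.35
ee_pos: [0.5814, -0.0081, 0.1525]
eef_rot: [0.744, 0.669, -0.001, -0.001]
ft_force: [-5.3, -0.2, 4.0]
width: 0.0006
```

```bash
python3 -c "
from h import *
st();c=shot('side','s17.png');st();P=cloud(c);n=P@N;l=P@L;z=P[...,2]
m=(z>.098)&(z<.11)&(l>.06)&(l<.3)&(n>.56)&(n<.63);print(np.median(n[m]))
im=cv2.imread('pics/s17.png')[120:280,160:380];cv2.imwrite('pics/s17c.png',cv2.resize(im,None,fx=3.5,fy=3.5,interpolation=2))
"
```

```text
t 15.35 p [ 0.5814 -0.0081  0.1525] n 0.579 lat 0.0535 tip z 0.0825 tipn 0.5789 F [-5.3 -0.2  4. ] Fn -5.3 w 0.0006 y [ 0.994 -0.106 -0.002] z [-0.002 -0.    -1.   ]
t 15.4 p [ 0.5824 -0.0083  0.1526] n 0.5799 lat 0.0535 tip z 0.0826 tipn 0.5799 F [-0.   0.1  0.3] Fn -0.0 w 0.0008 y [ 0.994 -0.106 -0.001] z [-0.001 -0.    -1.   ]
0.5937905745429075
```

View pics/s17c.png

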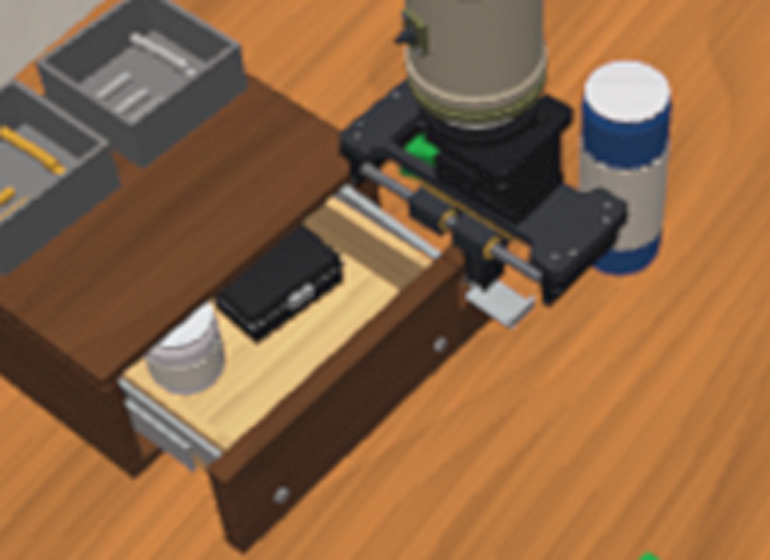

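Call:
{"fn": "drive_tool", "kwargs": {"plan": [{"rx": 0, "ry": 0, "rz": 0, "x": 0, "y": 0.004, "z": 0, "fingers": 0}, {"rx": 0, "ry": 0, "rz": 0, "x": 0, "y": 0.009, "z": 0, "fingers": 0}, {"rx": 0, "ry": 0, "rz": 0, "x": 0, "y": 0.015, "z": 0, "fingers": 0}, {"rx": 0, "ry": 0, "rz": 0, "x": 0, "y": 0.021, "z": 0, "fingers": 0}, {"rx": 0, "ry": 0, "rz": 0, "x": 0, "y": 0.027, "z": 0, "fingers": 0}, {"rx": 0, "ry": 0, "rz": 0, "x": 0, "y": 0.033, "z": 0, "fingers": 0}, {"rx": 0, "ry": 0, "rz": 0, "x": 0, "y": 0.039, "z": 0, "fingers": 0}, {"rx": 0, "ry": 0, "rz": 0, "x": 0, "y": 0.045, "z": 0, "fingers": 0}, {"rx": 0, "ry": 0, "rz": 0, "x": 0, "y": 0.051, "z": 0, "fingers": 0}, {"rx": 0, "ry": 0, "rz": 0, "x": 0, "y": 0.057, "z": 0, "fingers": 0}, {"rx": 0, "ry": 0, "rz": 0, "x": 0, "y": 0.063, "z": 0, "fingers": 0}, {"rx": 0, "ry": 0, "rz": 0, "x": 0, "y": 0.069, "z": 0, "fingers": 0}]}}

```text
time: 16.9
ee_pos: [0.6501, -0.0155, 0.1525]
eef_rot: [0.744, 0.669, -0.001, -0.0]
ft_force: [-5.9, -0.7, 2.8]
width: 0.0003
```

Call:
{"fn": "drive_tool", "kwargs": {"plan": [{"rx": 0, "ry": 0, "rz": 0, "x": 0, "y": 0.003, "z": 0, "fingers": 0}, {"rx": 0, "ry": 0, "rz": 0, "x": 0, "y": 0.006, "z": 0, "fingers": 0}, {"rx": 0, "ry": 0, "rz": 0, "x": 0, "y": 0.009, "z": 0, "fingers": 0}, {"rx": 0, "ry": 0, "rz": 0, "x": 0, "y": 0.012, "z": 0, "fingers": 0}, {"rx": 0, "ry": 0, "rz": 0, "x": 0, "y": 0.014, "z": 0, "fingers": 0}]}}

```text
time: 17.52
ee_pos: [0.6641, -0.017, 0.1525]
eef_rot: [0.744, 0.669, -0.001, -0.0]
ft_force: [-5.8, 0.1, 2.8]
width: 0.0007
```

```bash
python3 -c "
from h import *
st();c=shot('side','s18.png');st();P=cloud(c);n=P@N;l=P@L;z=P[...,2]
m=(z>.098)&(z<.11)&(l>.06)&(l<.3)&(n>.63)&(n<.69);print(np.median(n[m]))
im=cv2.imread('pics/s18.png')[100:260,140:360];cv2.imwrite('pics/s18c.png',cv2.resize(im,None,fx=3.5,fy=3.5,interpolation=2))
"
```

```text
t 17.52 p [ 0.6641 -0.017   0.1525] n 0.6621 lat 0.0535 tip z 0.0825 tipn 0.6621 F [-5.8  0.1  2.8] Fn -5.8 w 0.0007 y [ 0.994 -0.106 -0.001] z [-0.001 -0.    -1.   ]
t 17.57 p [ 0.6644 -0.017   0.1526] n 0.6625 lat 0.0535 tip z 0.0826 tipn 0.6624 F [-3.1  0.4  0.7] Fn -3.1 w 0.0005 y [ 0.994 -0.106 -0.001] z [-0.001 -0.    -1.   ]
0.6761389681076799
```

View pics/s18c.png

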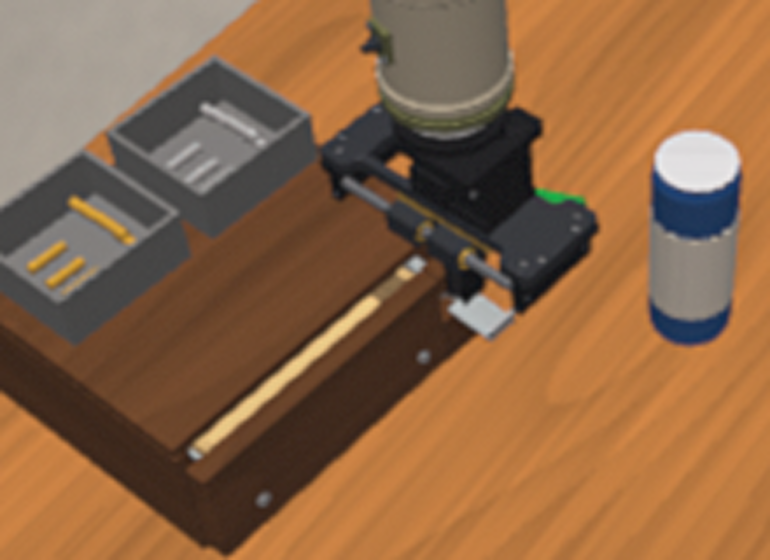

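Call:
{"fn": "drive_tool", "kwargs": {"plan": [{"rx": 0, "ry": 0, "rz": 0, "x": 0, "y": 0.002, "z": 0, "fingers": 0}, {"rx": 0, "ry": 0, "rz": 0, "x": 0, "y": 0.004, "z": 0, "fingers": 0}, {"rx": 0, "ry": 0, "rz": 0, "x": 0, "y": 0.006, "z": 0, "fingers": 0}, {"rx": 0, "ry": 0, "rz": 0, "x": 0, "y": 0.0075, "z": 0, "fingers": 0}, {"rx": 0, "ry": 0, "rz": 0, "x": 0, "y": 0.009, "z": 0, "fingers": 0}, {"rx": 0, "ry": 0, "rz": 0, "x": 0, "y": 0.009, "z": 0, "fingers": 0}]}}

```text
time: 18.32
ee_pos: [0.6702, -0.0175, 0.1524]
eef_rot: [0.743, 0.669, -0.004, -0.003]
ft_force: [-23.7, 0.1, 14.6]
width: 0.0004
```

```bash
python3 -c "
from h import *
st();c=shot('side','s19.png');st();P=cloud(c);n=P@N;l=P@L;z=P[...,2]
m=(z>.098)&(z<.11)&(l>.06)&(l<.3)&(n>.63)&(n<.69);print(np.median(n[m]))
im=cv2.imread('pics/s19.png')[100:260,140:360];cv2.imwrite('pics/s19c.png',cv2.resize(im,None,fx=3.5,fy=3.5,interpolation=2))
"
```

```text
t 18.32 p [ 0.6702 -0.0175  0.1524] n 0.6683 lat 0.0536 tip z 0.0824 tipn 0.6677 F [-23.7   0.1  14.6] Fn -23.6 w 0.0004 y [ 0.994 -0.106 -0.009] z [-0.009 -0.001 -1.   ]
t 18.38 p [ 0.6702 -0.0176  0.1524] n 0.6683 lat 0.0536 tip z 0.0824 tipn 0.6677 F [-24.4   0.5  14.5] Fn -24.3 w 0.0004 y [ 0.994 -0.106 -0.009] z [-0.009 -0.001 -1.   ]
0.6803713141007837
```

View pics/s19c.png

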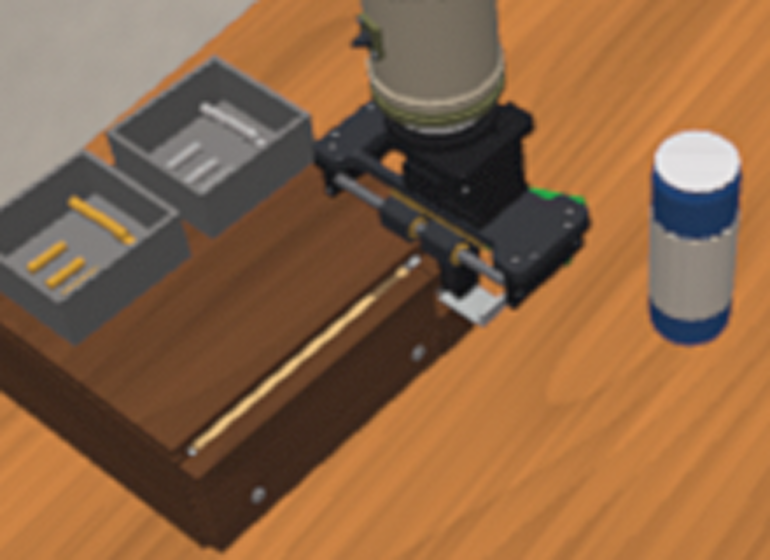

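Call:
{"fn": "drive_tool", "kwargs": {"plan": [{"rx": 0, "ry": 0, "rz": 0, "x": 0, "y": -0.003, "z": 0, "fingers": 0}, {"rx": 0, "ry": 0, "rz": 0, "x": 0, "y": -0.006, "z": 0, "fingers": 0}, {"rx": 0, "ry": 0, "rz": 0, "x": 0, "y": -0.009, "z": 0, "fingers": 0}, {"rx": 0, "ry": 0, "rz": 0, "x": 0, "y": -0.009, "z": -0.006, "fingers": 0}, {"rx": 0, "ry": 0, "rz": 0, "x": 0, "y": -0.009, "z": -0.02, "fingers": 0}, {"rx": 0, "ry": 0, "rz": 0, "x": 0, "y": -0.009, "z": -0.05, "fingers": 0}, {"rx": 0, "ry": 0, "rz": 0, "x": 0, "y": -0.009, "z": -0.09, "fingers": 0}, {"rx": 0, "ry": 0, "rz": 0, "x": 0, "y": -0.03, "z": -0.12, "fingers": 0}, {"rx": 0, "ry": 0, "rz": 0, "x": 0, "y": -0.07, "z": -0.13, "fingers": 0}, {"rx": 0, "ry": 0, "rz": 0, "x": 0, "y": -0.12, "z": -0.13, "fingers": 0}, {"rx": 0, "ry": 0, "rz": 0, "x": 0, "y": -0.17, "z": -0.13, "fingers": 0}, {"rx": 0, "ry": 0, "rz": 0, "x": 0, "y": -0.17, "z": -0.13, "fingers": 0}]}}

```text
time: 19.88
ee_pos: [0.5021, 0.0007, 0.284]
eef_rot: [0.743, 0.669, -0.001, 0.002]
ft_force: [0.4, -0.3, -0.3]
width: 0.0004
```

```bash
python3 -c "
from h import *
st()
for k in ['side','top','wrist']:
  c=shot(k,k+'20.png');P=cloud(c);n=P@N;l=P@L;z=P[...,2]
  m=(z>.098)&(z<.11)&(l>.06)&(l<.29)&(n>.65)&(n<.692);print(k,np.median(n[m]))
  m=(z>.055)&(z<.084)&(n>.645)&(n<.67)&(l>.042)&(l<.064);print('pad',m.sum(),np.median(z[m]) if m.any() else 0)
  for q in ['spray','tape','square','tin','bitbox']: print(q,[np.round(x['centre'],3) for x in nets.find_in(q,k)][:3])
im=cv2.imread('pics/side20.png')[100:260,140:360];cv2.imwrite('pics/s20c.png',cv2.resize(im,None,fx=3.5,fy=3.5,interpolation=2))
"
```

```text
t 19.88 p [0.5021 0.0007 0.284 ] n 0.4992 lat 0.0539 tip z 0.214 tipn 0.4993 F [ 0.4 -0.3 -0.3] Fn 0.4 w 0.0004 y [ 0.994 -0.105  0.001] z [ 0.001 -0.003 -1.   ]
side 0.6816599099465096
pad 62 0.07981071141559243
spray [array([ 0.536, -0.116,  0.044]), array([0.785, 0.103, 0.115])]
tape [array([0.593, 0.338, 0.054]), array([ 0.451, -0.398,  0.009])]
square [array([0.786, 0.107, 0.116]), array([ 0.451, -0.394,  0.006]), array([ 0.657, -0.013,  0.077])]
tin []
bitbox [array([ 0.7  , -0.132,  0.034]), array([0.369, 0.143, 0.034]), array([0.695, 0.099, 0.08 ])]
top 0.6837701606597136
pad 0 0
spray [array([ 0.539, -0.14 ,  0.168])]
tape [array([0.602, 0.324, 0.062])]
square [array([ 0.451, -0.385,  0.005])]
tin []
bitbox [array([0.369, 0.136, 0.035]), array([ 0.7  , -0.146,  0.036])]
wrist 0.6828612293205408
pad 641 0.07835239007039496
spray []
tape []
square []
tin []
bitbox [array([0.371, 0.133, 0.039]), array([ 0.694, -0.153,  0.031])]
```

View pics/s20c.png

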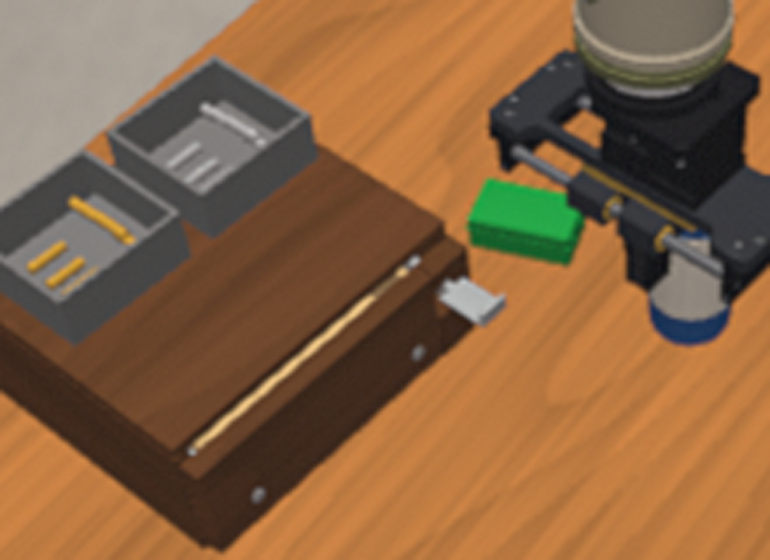

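```bash
python3 -c "
from h import *
for a,b in [('side1','side20'),('top1','top20'),('w3','wrist20')]:
  for f,c0 in ((a,.5045),(b,.6845)):
    P=cloud(dict(np.load('pics/%s.png.npz'%f)));n=P@N;l=P@L;z=P[...,2]
    m=(z>.099)&(z<.109)&(l>.08)&(l<.20)&(abs(n-c0)<.02);print(f,np.round(np.percentile(n[m],[1,3,10,50,90,97]),4))
st()"; python3 -c "
import sys;sys.path.insert(0,'.')
"
```

```text
side1 [0.495  0.4954 0.4964 0.5034 0.5115 0.5133]
side20 [0.6743 0.6748 0.6758 0.6828 0.6915 0.6944]
top1 [0.4961 0.4965 0.4975 0.5048 0.5122 0.5136]
top20 [0.6754 0.6756 0.6774 0.6853 0.6922 0.6933]
w3 [0.4978 0.4981 0.4992 0.5064 0.5137 0.515 ]
wrist20 [0.677  0.6773 0.6778 0.685  0.6935 0.6978]
t 20.77 p [5.044e-01 1.000e-04 2.828e-01] n 0.5016 lat 0.0536 tip z 0.2128 tipn 0.5016 F [0.2 0.4 0.6] Fn 0.1 w 0.0006 y [ 0.994 -0.106  0.   ] z [ 0. -0. -1.]
```

```bash
python3 -c "
from bench import workorder
print(workorder.close_job())"
```

```text
the job is handed in; nothing more can be done
None
```

The drawer is home, the lock has dropped in and the lever is back up. I handed the job in at about 21 s of the 35 s.

- **What I did:** I hooked the lip with the closed fingertips and drew the drawer out to its stop at about 14 N. I pressed the lever down while following the lip outward, and held it down as the drawer slid past the lock. Then I raised the fingertips and pushed the front home at about 50 mm/s, slowing at the end until it met the stop at about 24 N. The highest reading on the lever was about 20 N.
- **Drawer and lever:** All three cameras show the front moved in 178.6–180.5 mm, so travel is about 0.187–0.188. The wrist camera puts the pad at 78.4 mm, its rest height. The fingertips are clear at about 0.21 m.
- **Bystanders:** In the top view the spray can, tape measure and try square are within about 5 mm of where they started. The side view agrees for the tape and square, but the gripper partly hid the spray can there.
- **Not checked:** The tin and bit box can't be seen in the closed drawer. They stood upright in every picture up to about half way, and the networks' late "bitbox" hits were only the green look-alikes and a false one on the cabinet.

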